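# Crack open the stuck parts-washer lid

## Robot

A 7-joint arm with a two-finger parallel gripper is mounted at the origin on the work surface. World frame = base frame: x ahead of the robot, y to its left, z up, the work surface at z = 0. Lengths are in m, angles in rad, forces in N, time in s.
With the tool pointing down it reaches from about 0.4 to 0.85 m from the base axis. Payload 10.4 kg.
Tool frame: the origin (TCP) lies on the centre line of the jaws, within the pads' length; the fingertips stand 17 mm ahead of it and the grasp point (between the pads) lies 2 mm behind it; z points along the fingers, y is the line along which they close (so a half turn about z gives the same grasp; the last joint's range is limited). The gripper opens to 85 mm and grips with 20 to 120 N. Pads are 22 mm wide; open, the fingers measure 114 mm over their backs; the gripper's body (76 mm by 85 mm) begins 54 mm behind the grasp point. The pads swing forward as they close: fully open they stand 13 mm farther back than shut.
Start: joints at [1.216, 0.332, -0.065, 1.46, 0.022, 1.35, -0.088], TCP at [0.204, -0.591, 0.248] pointing down, gripper open.
Joint ranges: [-2.6, 2.6], [-0.5, 2.12], [-1.47, 1.34], [0.16, 2.42], [-1.27, 4.41], [0.06, 2.06], [-2.6, 2.6]. Speed limits (rad/s): [2.22, 2.22, 2.79, 2.79, 3.14, 3.14, 3.14].

## Interface

Orientations are given as a unit quaternion [x, y, z, w].
In Python, from workcell import get_obs, optics, job gives the robot as it stands. The module is installed in compiled form; this text tells all that it offers.
- The arm moves only by the tool send_rows, never from a script. Its argument "plan" is a list that holds one entry, the list of rows, each a list of 7 numbers: the turn, a rotation vector about the tool's x, y, z in units of 1.5 rad (1.0 is 1.5 rad), then the shift along the tool's x, y, z in units of 20 cm (1.0 is 20 cm), then the opening, from 0 (shut) to 1 (fully open). A call has 1 to 20 rows; each row shifts and turns the commanded pose from where the row before left it, along the tool's axes as they then stand; what a row does not reach is not made up. A row lasts 1/12 s, in which the tool goes at most 41.7 mm and 7.16 degrees, less where a joint would pass 70% of its speed; a pose out of reach is approached as far as the arm can. A call with a number of a shift or a turn outside -1 to 1 is refused whole. A call with a gripper value outside its range is refused whole. The fingers move at their own pace and stop on an object; "squeeze" is the grip in N (left out, the last holds). Time passes only in rows, so rows that do not move let the fingers close. It gives the time, the measured TCP pose, the force, the opening and the grip force at its end, in the units of the state.
- get_obs(): the state, without advancing time (a new reading comes with each control period).
- optics.camera(name): name is "scene" or "top" or "wrist"; returns the picture (420x560x3 uint8, red, green, blue); there is no depth.
- optics.get_calibration(name): a dict with "intrinsics" (3x3 intrinsics, pixels), "world_from_camera" (4x4, takes a point from camera to world coordinates); the wrist camera has in their place "T_tool_cam" (4x4, takes a point from camera to tool coordinates, whose origin is the TCP and whose axes are the flange's). Camera axes: x right, y up, looking along -z (the intrinsics and any distortion apply to the point x, -y, -z); pixel columns grow to the right and rows downward; lengths in m; the calibration is good to about 2 mm. The wrist camera is an equidistant fisheye: a pixel r from the principal point sees the ray r / f radians off the axis. A picture is of the moment at which its call begins: read the wrist's pose just before it. get_calibration takes no time and is no camera call.
- job.hand_in(): hands the job in; it is judged then, once.
The state is a dict: "clock": time; "joint_pos": joint angles; "joint_velocities": joint speeds; "tau": joint torques, N m; "position": TCP position; "ee_rot": TCP orientation; "ft_force": force on the tool from outside, world axes, zero at the start; "torque": the same for the moment, N m; "grip_width": opening from 0.0 (shut) to 1.0 (fully open); "grasp_force": force on a finger pad.
Only numpy, scipy, OpenCV 4.12 (cv2) and the standard library are available. Lean on these libraries where they do the work, as an engineer would, in place of code of your own. Each camera call takes 0.05 s, during which the arm holds its last target. There are 200 camera calls.

## Task

The lid of the blue parts-cleaning tank has stuck to its rubber gasket and must be cracked open to vent. First clear the orange deburring tool off the lid: set it down (do not drop it) in the yellow two-fork cradle, fully home with a steel neck in each fork, either way round, and let go. Then take the lid by its red handle, break it free of the gasket and finish while still holding it by the handle, its front edge about 3 cm open; do not let it fly wide open, and leave the other things on the bench alone.

Things in the scene. Friction and masses are not known exactly. Their poses are not given: they have to be found in the camera images.
- deburrer: Deburring tool lying flat on the lid. Orange square grip 60 x 28 x 28 mm (long along x); a steel neck 12 mm thick at each end, bare from 30 to 64 mm from the middle; then a dark cone 24 mm wide (+x) and a black butt 22 mm wide (-x). Length 162 mm, 0.15 to 0.3 kg, balanced at mid-grip. Origin: middle of the grip's underside, z up; only the grip touches the lid.
- tool_center (a point): Centre of the deburring tool's grip, on the axis of its necks, 14 mm above the grip's underside.
- cradle: Fixed cradle: steel base 130 x 75 x 10 mm, two yellow forks 10 mm thick, 43 mm either side of the middle along its x axis (76 mm free between). Each has an upright notch 18 mm wide, floor 54 mm above the bench, straight to 76 mm, then flared up to 91 mm. Origin: middle of the underside, on the bench; z up.
- cradle_seat (a point): Where tool_center lies when the tool is seated: midway between the forks, 60 mm above the bench. The tool then lies along the cradle's x axis (either way round), necks on the notch floors, grip between the forks with 8 mm play each way, the grip's underside 46 mm above the bench.
- tank: Fixed blue steel tank 210 mm (x) x 250 mm (y) x 112 mm high, closed by a grey lid. Origin: middle of its underside, on the bench; the hinge is on its +x side, the lid's handle and yellow front edge on its -x side, z up.
- lid_hinge (a point): Middle of the hinge line on the tank: 109 mm from the tank's origin along its x axis and 115 mm up. The hinge line runs along the tank's y axis.
- lid (a joint): Opening angle of the lid, rad: 0 shut, at most 0.45, grows as the front edge rises (0.14 is 30 mm there). A slow pull up at the handle must reach 15 to 20 N, at about 3 mm open at the front edge; then the gasket's hold fades, gone by about 12 mm, leaving 3 to 5 N of weight. The lid falls shut if let go.
- lid_front (a point): Middle of the lid's lower front edge, 220 mm from the hinge, 115 mm above the bench when shut. The lid is a grey plate 222 x 262 x 10 mm, its top 125 mm above the bench when shut; with handle 0.5 to 0.8 kg.
- coupling: Bystander: grey steel pipe coupling, 48 mm wide, 45 mm high, standing on the bench. Origin: middle of its underside.
- paste_jar: Bystander: white jar with a red cap, 60 mm wide, 75 mm high. Origin: middle of its underside.
- flange: Bystander: copper-coloured pipe flange, 60 mm wide, 30 mm high, lying beyond the work. Origin: middle of its underside.
- lid_handle (a point): The lid's handle: round red bar 12 mm thick, 110 mm long, along the tank's y axis, on two steel posts 104 mm apart. This point: middle of the bar, 36 mm above the lid's top, 184 mm from the hinge line towards the front and 46 mm above it; lid shut, its axes are parallel to the tank's. Moves with the lid.

How it is judged:
On the way, in this order (a step that is already met when the one before it is completed fails the run):
1. the tool is home in the cradle, both necks on the notch floors, and let go (horizontal distance between tool_center and cradle_seat below 0.012 m and z of tool_center in the frame of cradle_seat between -0.005 and 0.005 m and angle between the x axis of deburrer and the x axis of cradle, either way round below 0.12 rad and contact force between the fingers and deburrer below 0.1 N and linear speed of deburrer below 0.03 m/s), for 0.3 s.
2. the lid is broken free of the gasket, held by its handle (value of joint lid above 0.06 rad and contact force between the fingers and tank above 1 N and distance between the grasp point and lid_handle below 0.065 m), for 0.2 s.
At the end, for the whole second after the job is handed in: Fingers hold the lid still at its handle (over 1 N) at 0.08 to 0.22 rad, front edge 18 to 48 mm open; the tool rests in the cradle (12 mm of the seat's middle, 5 mm in height, 0.12 rad in direction, either way round); coupling, jar and flange within 30 mm of where they stood (value of joint lid between 0.08 and 0.22 rad and velocity of joint lid between -0.05 and 0.05 rad/s and contact force between the fingers and tank above 1 N and distance between the grasp point and lid_handle below 0.065 m and horizontal distance between tool_center and cradle_seat below 0.012 m and z of tool_center in the frame of cradle_seat between -0.005 and 0.005 m and angle between the x axis of deburrer and the x axis of cradle, either way round below 0.12 rad and linear speed of deburrer below 0.03 m/s and distance of each of coupling, paste_jar, flange from where it was at the start of the episode below 0.03 m); the arm keeps its last pose, push and grip.
It fails at once if the lid flies wide open (front edge more than about 85 mm up) (value of joint lid above 0.4 rad).
It fails at once if the tool is dropped over the cradle from more than 35 mm above its seat (horizontal distance between tool_center and cradle_seat below 0.08 m and z of tool_center in the frame of cradle_seat above 0.035 m and contact force between anything else and deburrer below 0.05 N).
It fails at once if a bystander is shoved or knocked over (distance of any of coupling, paste_jar, flange from where it was at the start of the episode above 0.04 m).
It also fails if it takes over 51 s, if anything falls off the work surface, if the arm or the gripper's body presses on something with over 40 N, if the wrist force passes 120 N, or if a joint passes its speed limit or range.

## Working session

There is one attempt and no reset: what is moved stays moved. The work goes in short steps, Python scripts to look and compute and a tool call to move; the robot and the scene stay as the last step left them, time stands still between calls to the robot, and variables do not carry over. Pictures are saved under pics/ and viewed, at most 10 in all, crops included, and the job is handed in when it is done.

Besides the shell and the picture viewer there is one more tool, called as name([rows], argument=value, ...), one row to a line, values as JSON. send_rows: Moves the arm, as the interface text tells. Its arguments: {"type":"object","properties":{"plan":{"type":"array"},"squeeze":{"type":"number"}},"required":["plan"]}

```bash
mkdir -p pics; python3 - <<'E'
from workcell import get_obs, optics
import cv2
o=get_obs();print(o)
for n in("top","scene"):
    c=optics.get_calibration(n);print(n,c)
    cv2.imwrite(f"pics/{n}0.png",optics.camera(n)[:,:,::-1])
print(optics.get_calibration("wrist"))
E
```

```text
{'clock': 0.0, 'joint_pos': array([ 1.21641468,  0.33287411, -0.06469863,  1.46094102,  0.02159716,
        1.34988376, -0.08850479]), 'joint_velocities': array([-0.00062204,  0.0017111 , -0.00107599,  0.00043498, -0.00124315,
       -0.00086571, -0.00033768]), 'tau': array([-5.37071319e-04, -6.25451016e+01,  4.81787429e-02, -3.91608238e+01,
        1.58715929e-02,  9.89404827e-03, -3.84815132e-05]), 'position': array([ 0.20346357, -0.59058837,  0.24751465]), 'ee_rot': array([ 9.86270220e-01,  1.65137988e-01, -1.47234083e-04, -6.89901942e-04]), 'ft_force': array([-0.10781933, -0.41080581, -0.47722304]), 'torque': array([-0.01902934,  0.01144071, -0.00397293]), 'grasp_force': 0.0, 'grip_width': 1.0031450029899582}
top {'intrinsics': array([[477.41161441,   0.        , 279.71257484],
       [  0.        , 477.41161441, 211.74459175],
       [  0.        ,   0.        ,   1.        ]]), 'world_from_camera': array([[-0.01838896,  0.98663812, -0.16188598,  0.40533212],
       [-0.99972525, -0.01579054,  0.01732306,  0.03052223],
       [ 0.01453533,  0.16216005,  0.98665741,  1.10889701],
[... 332 characters left out ...]
.99461477,  0.06996207, -0.07646416, -0.06062053],
       [ 0.01732175,  0.61518806,  0.78819009,  0.80251439],
       [ 0.        ,  0.        ,  0.        ,  1.        ]])}
{'intrinsics': array([[325.1922621 ,   0.        , 278.29435762],
       [  0.        , 325.1922621 , 209.43690239],
       [  0.        ,   0.        ,   1.        ]]), 'T_tool_cam': array([[ 1.55970662e-03,  9.56208595e-01,  2.92681891e-01,
         7.41397933e-02],
       [ 9.99998722e-01, -1.38824847e-03, -7.93521958e-04,
        -6.79032453e-04],
       [-3.52457328e-04,  2.92682755e-01, -9.56209538e-01,
        -1.25676446e-01],
       [ 0.00000000e+00,  0.00000000e+00,  0.00000000e+00,
         1.00000000e+00]])}
```

View pics/top0.png

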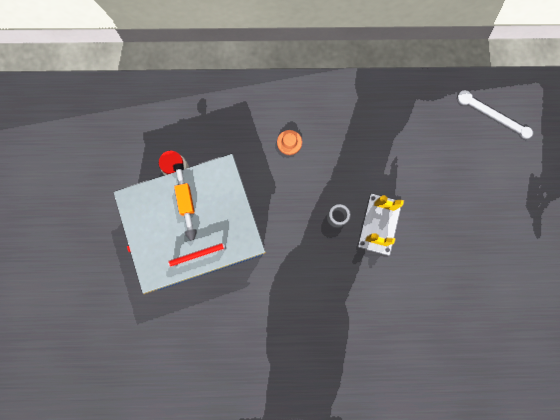

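View pics/scene0.png

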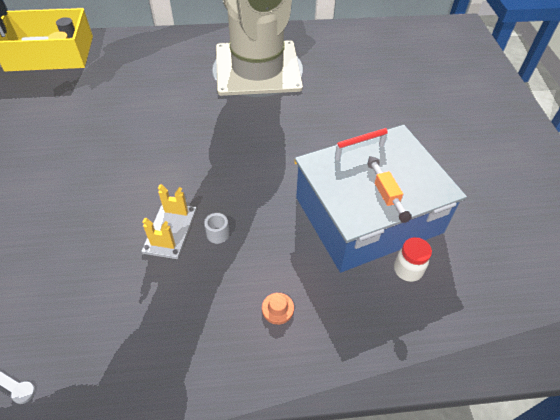

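```bash
cat > h.py <<'E'
import numpy as np, cv2
from workcell import get_obs, optics
from scipy.spatial.transform import Rotation as R
def rays(n,uv):
    c=optics.get_calibration(n);K=c["intrinsics"];T=c["world_from_camera"]
    uv=np.atleast_2d(uv).astype(float)
    d=np.c_[(uv[:,0]-K[0,2])/K[0,0],-(uv[:,1]-K[1,2])/K[1,1],-np.ones(len(uv))]
    return T[:3,3],d@T[:3,:3].T
def onplane(n,uv,z):
    o,d=rays(n,uv);return o+d*((z-o[2])/d[:,2])[:,None]
def cross(a,uva,b,uvb):
    o1,d1=rays(a,uva);o2,d2=rays(b,uvb);d1=d1[0]/np.linalg.norm(d1);d2=d2[0]/np.linalg.norm(d2)
    s=np.linalg.lstsq(np.c_[d1,-d2],o2-o1,rcond=None)[0]
    p,q=o1+s[0]*d1,o2+s[1]*d2;return (p+q)/2,np.linalg.norm(p-q)
def blobs(img,lo,hi,amin=30):
    hsv=cv2.cvtColor(img,cv2.COLOR_RGB2HSV);m=cv2.inRange(hsv,np.array(lo),np.array(hi))
    cs,_=cv2.findContours(m,cv2.RETR_EXTERNAL,cv2.CHAIN_APPROX_NONE)
    return sorted([c for c in cs if cv2.contourArea(c)>amin],key=cv2.contourArea,reverse=True)
E
python3 - <<'E'
from h import *
np.set_printoptions(precision=4,suppress=True)
im={n:cv2.imread(f"pics/{n}0.png")[:,:,::-1].copy() for n in("top","scene")}
for n in im:
  for nm,lo,hi in(("orange",(8,180,120),(19,255,255)),("red",(0,180,100),(4,255,255)),("yellow",(20,180,100),(30,255,255))):
    for c in blobs(im[n],lo,hi):
        M=cv2.moments(c);print(n,nm,cv2.contourArea(c),M['m10']/M['m00'],M['m01']/M['m00'],np.round(cv2.boxPoints(cv2.minAreaRect(c)),1).tolist())
t=im["top"]; s=im["scene"]
a=cv2.resize(t[180:270,330:430],None,fx=4,fy=4,interpolation=cv2.INTER_CUBIC)
b=cv2.resize(s[170:270,130:230],None,fx=4,fy=4,interpolation=cv2.INTER_CUBIC)
cc=np.zeros((400,800,3),np.uint8);cc[:360,:400]=a;cc[:,400:]=b
cv2.imwrite("pics/crop.png",cc[:,:,::-1])
E
```

```text
top orange 36.5 190.20091324200914 200.18721461187215 [[185.0, 212.60000610351562], [187.0, 184.0], [195.0, 184.60000610351562], [192.89999389648438, 213.1999969482422]]
top red 336.0 169.18799603174602 160.97123015873015 [[154.0, 164.0], [168.10000610351562, 145.89999389648438], [184.60000610351562, 158.6999969482422], [170.5, 176.8000030517578]]
top red 211.5 195.3065405831363 254.5713159968479 [[168.60000610351562, 260.79998779296875], [221.10000610351562, 243.3000030517578], [222.8000030517578, 248.39999389648438], [170.3000030517578, 265.8999938964844]]
top yellow 281.0 183.1085409252669 198.45077105575325 [[174.8000030517578, 186.10000610351562], [186.3000030517578, 183.89999389648438], [191.3000030517578, 210.60000610351562], [179.8000030517578, 212.8000030517578]]
top yellow 206.0 387.9991909385113 203.18365695792878 [[374.20001220703125, 205.0], [377.3999938964844, 193.1999969482422], [403.0, 200.1999969482422], [399.79998779296875, 212.0]]
top yellow 157.0 379.43099787685776 239.83864118895966 [[365.6000061035156, 240.89999389648438], [367.5, 232.10000610351562], [394.3999938964844, 238.10000610351562], [392.5, 246.89999389648438]]
scene red 48.0 417.3194444444444 259.07638888888886 [[406.3999938964844, 261.1000061035156], [408.3999938964844, 250.89999389648438], [428.6000061035156, 254.89999389648438], [426.6000061035156, 265.1000061035156]]
scene yellow 4111.5 42.31237585633791 41.44582269244801 [[-1.5, 11.199999809265137], [90.19999694824219, 8.600000381469727], [91.9000015258789, 67.9000015258789], [0.20000000298023224, 70.5]]
```

View pics/crop.png

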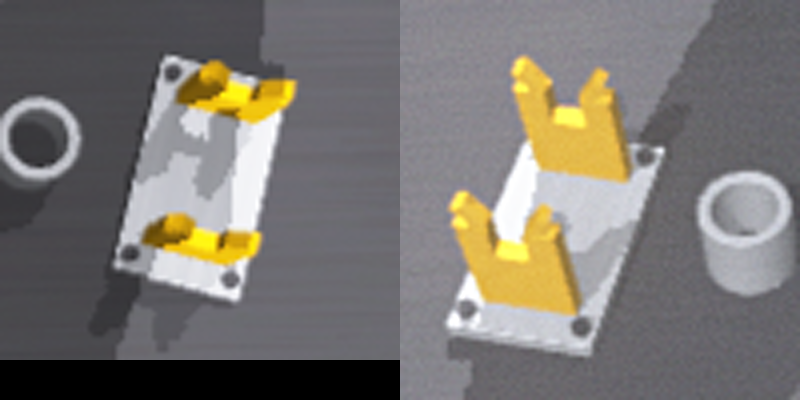

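The crop shows the cradle's base corners (top view, crop px ≈ (165,57), (288,85), (238,300), (117,265)) and notch floors at ≈ (238,97) and (204,243). In the scene crop the floors are ≈ (168,116) and (112,250). The top and scene pictures show the tool on the lid, with its butt out over the jar, and the red handle on the robot's side.

```bash
python3 - <<'E'
from h import *
np.set_printoptions(precision=4,suppress=True)
im={n:cv2.imread(f"pics/{n}0.png")[:,:,::-1].copy() for n in("top","scene")}
f=lambda p,o:(np.array(p,float)+.5)/4-.5+o
C=onplane("top",f([(165,57),(288,85),(238,300),(117,265)],(330,180)),.01)
print("base",C,"mid",C.mean(0),"sides",[np.linalg.norm(C[i]-C[(i+1)%4]) for i in range(4)])
print("far edge dirs",[np.degrees(np.arctan2(*(C[i]-C[j])[[1,0]])) for i,j in((0,3),(1,2))])
fl=[cross("top",f(a,(330,180)),"scene",f(b,(130,170))) for a,b in(((238,97),(112,250)),((204,243),(168,116)))]
print("floors",fl, "mid",(fl[0][0]+fl[1][0])/2, "top-only",onplane("top",f([(238,97),(204,243)],(330,180)),.054))
d=fl[0][0]-fl[1][0];print("len",np.linalg.norm(d),"ang",np.degrees(np.arctan2(d[1],d[0])))
# tool
reg={"top":(160,170,210,225),"scene":(365,160,415,215)}
cen={}
for n in im:
    x0,y0,x1,y1=reg[n];b=blobs(im[n][y0:y1,x0:x1].copy(),(7,130,60),(32,255,255))
    c=b[0]+np.array([x0,y0]);M=cv2.moments(c);cen[n]=(M['m10']/M['m00'],M['m01']/M['m00'])
    r=cv2.minAreaRect(c);bp=cv2.boxPoints(r);P=onplane(n,bp,.153 if n=="top" else .146)
    print("grip",n,[cv2.contourArea(k) for k in b],cen[n],P,"mid",P.mean(0),[np.linalg.norm(P[i]-P[(i+1)%4]) for i in range(2)],np.degrees(np.arctan2(*(P[0]-P[1])[[1,0]])),np.degrees(np.arctan2(*(P[1]-P[2])[[1,0]])))
    cen[n]=r[0]
print("cross",cross("top",cen["top"],"scene",cen["scene"]))
# red handle
reg={"top":(155,230,240,275),"scene":(325,120,400,155)};H={}
for n in im:
    x0,y0,x1,y1=reg[n];h=cv2.cvtColor(im[n][y0:y1,x0:x1].copy(),cv2.COLOR_RGB2HSV)
    m=((h[...,0]<6)|(h[...,0]>173))&(h[...,1]>130)&(h[...,2]>60)
    ys,xs=np.nonzero(m);c=np.c_[xs+x0,ys+y0].astype(np.float32);r=cv2.minAreaRect(c);bp=cv2.boxPoints(r)
    k=np.argsort(bp[:,0]);e=np.array([bp[k[:2]].mean(0),bp[k[2:]].mean(0)]);H[n]=e
    P=onplane(n,e,.161);print("bar",n,e.tolist(),P,"mid",P.mean(0),np.linalg.norm(P[0]-P[1]),np.degrees(np.arctan2(*(P[0]-P[1])[[1,0]])))
print([cross("top",H["top"][i],"scene",H["scene"][j]) for i,j in((0,1),(1,0))])
# lid corners in the top view
g=onplane("top",[(115,191),(233,155),(264,252),(144,292)],.125);print("lid",g,g.mean(0),[np.linalg.norm(g[i]-g[(i+1)%4]) for i in range(4)])
print("coupling",onplane("top",[(340,214.5)],.045))
E
```

```text
base [[ 0.6248 -0.2041  0.01  ]
 [ 0.6069 -0.2758  0.01  ]
 [ 0.4814 -0.2393  0.01  ]
 [ 0.5028 -0.1703  0.01  ]] mid [ 0.554  -0.2224  0.01  ] sides [np.float64(0.07385282613068041), np.float64(0.13075945164114816), np.float64(0.07226572511315356), np.float64(0.12666391616802156)]
far edge dirs [np.float64(-15.512150959979293), np.float64(-16.210671769327927)]
floors [(array([ 0.5938, -0.2377,  0.0464]), np.float64(0.0017402012156688157)), (array([ 0.511 , -0.2138,  0.0472]), np.float64(0.0017763811077378142))] mid [ 0.5524 -0.2257  0.0468] top-only [[ 0.5924 -0.2349  0.054 ]
 [ 0.5103 -0.2113  0.054 ]]
len 0.08623441331747031 ang -16.099409433768678
grip top [409.0] (183.8247758761206, 198.73227383863082) [[0.6203 0.2296 0.153 ]
 [0.6261 0.1995 0.153 ]
 [0.5629 0.1865 0.153 ]
 [0.5573 0.2163 0.153 ]] mid [0.5917 0.208  0.153 ] [np.float64(0.03060412531920412), np.float64(0.06447777137140025)] 100.8032610151168 11.679399214787555
grip scene [501.5] (387.71286141575274, 187.44400132934527) [[0.5749 0.1782 0.146 ]
 [0.5527 0.2154 0.146 ]
 [0.6271 0.23   0.146 ]
 [0.647  0.1944 0.146 ]
[... 354 characters left out ...]
[0.4781 0.1812 0.161 ] 0.11017725744699557 108.01813197195263
bar scene [[337.62982177734375, 145.06919860839844], [386.37548828125, 130.2335662841797]] [[0.4977 0.1263 0.161 ]
 [0.4638 0.2326 0.161 ]] mid [0.4808 0.1795 0.161 ] 0.11161806675625453 -72.34454006352625
[(array([0.4611, 0.234 , 0.1585]), np.float64(0.0003340503562341948)), (array([0.4952, 0.1281, 0.1584]), np.float64(0.0020631015913490734))]
lid [[0.6163 0.3572 0.125 ]
 [0.6907 0.1104 0.125 ]
 [0.4833 0.0471 0.125 ]
 [0.4065 0.291  0.125 ]] [0.5492 0.2014 0.125 ] [np.float64(0.25778792810182916), np.float64(0.21679664361514597), np.float64(0.2556451700874282), np.float64(0.2199290201909427)]
coupling [[ 0.5714 -0.1243  0.045 ]]
```

```bash
cat >> h.py <<'E'
def go(p,yaw,start=None,yaw0=None):
    "turn and shift from here (or start) to p with tool x at yaw (deg), pointing down"
    o=get_obs();p0=np.array(o["position"] if start is None else start)
    R0=R.from_quat(o["ee_rot"]) if yaw0 is None else R.from_euler("z",yaw0,degrees=True)*R.from_euler("x",180,degrees=True)
    R1=R.from_euler("z",yaw,degrees=True)*R.from_euler("x",180,degrees=True)
    rv=(R0.inv()*R1).as_rotvec();d=np.array(p)-p0
    print("turn",np.round(rv/1.5,4),"rows",np.linalg.norm(rv)/.122,"shift after turn",np.round(R1.inv().apply(d)/.2,3),"before",np.round(R0.inv().apply(d)/.2,3),"rows",np.linalg.norm(d)/.04)
E
python3 -c "
from h import *
go((.592,.208,.25),11.7)"
```

```text
turn [-0.0008  0.0001  0.0851] rows 1.0462147334787497 shift after turn [ 2.712 -3.516 -0.012] before [ 3.137 -3.142 -0.008] rows 22.202393007311624
```

send_rows([
  [[0,0,0.0425,0,0,0,1],[0,0,0.0425,0,0,0,1],[0,0,0,0.118,-0.153,0,1],[0,0,0,0.118,-0.153,0,1],[0,0,0,0.118,-0.153,0,1],[0,0,0,0.118,-0.153,0,1],[0,0,0,0.118,-0.153,0,1],[0,0,0,0.118,-0.153,0,1],[0,0,0,0.118,-0.153,0,1],[0,0,0,0.118,-0.153,0,1],[0,0,0,0.118,-0.153,0,1],[0,0,0,0.118,-0.153,0,1],[0,0,0,0.118,-0.153,0,1],[0,0,0,0.118,-0.153,0,1],[0,0,0,0.118,-0.153,0,1],[0,0,0,0.118,-0.153,0,1],[0,0,0,0.118,-0.153,0,1],[0,0,0,0.118,-0.153,0,1],[0,0,0,0.118,-0.153,0,1],[0,0,0,0.118,-0.153,0,1]],
])

```text
clock: 1.77
position: [0.5082, 0.0363, 0.2483]
ee_rot: [0.995, 0.102, 0.0, 0.0]
ft_force: [0.6, -0.7, 0.9]
grip_width: 1.005
grasp_force: 0.0
```

send_rows([
  [[0,0,0,0.118,-0.153,0,1],[0,0,0,0.118,-0.153,0,1],[0,0,0,0.118,-0.153,0,1],[0,0,0,0.118,-0.153,0,1],[0,0,0,0.118,-0.153,0,1],[0,0,0,0,0,0,1],[0,0,0,0,0,0,1],[0,0,0,0,0,0,1]],
])

```text
clock: 2.43
position: [0.5922, 0.2081, 0.2477]
ee_rot: [0.995, 0.102, -0.001, 0.0]
ft_force: [-0.1, -0.3, 0.1]
grip_width: 1.005
grasp_force: 0.0
```

```bash
cat >> h.py <<'E'
def wplane(uv,z,o):
    c=optics.get_calibration("wrist");K=c["intrinsics"];T=c["T_tool_cam"]
    q=(np.atleast_2d(uv).astype(float)-K[:2,2])/K[0,0];r=np.linalg.norm(q,axis=1,keepdims=True)
    s=np.sin(r)/np.maximum(r,1e-9)*q
    d=np.c_[s[:,0],-s[:,1],-np.cos(r)]@T[:3,:3].T
    W=R.from_quat(o["ee_rot"]);d=W.apply(d);p=o["position"]+W.apply(T[:3,3])
    return p+d*((z-p[2])/d[:,2])[:,None]
E
python3 - <<'E'
from h import *
np.set_printoptions(precision=4,suppress=True)
o=get_obs();im=optics.camera("wrist");cv2.imwrite("pics/w1.png",im[:,:,::-1])
print(o["position"],o["ee_rot"],o["joint_pos"],o["clock"])
for b in blobs(im,(7,150,60),(32,255,255),200)[:3]:
    bp=cv2.boxPoints(cv2.minAreaRect(b));P=wplane(bp,.153,o)
    print(cv2.contourArea(b),bp.tolist(),P,P.mean(0),np.degrees(np.arctan2(*(P[0]-P[1])[[1,0]])),np.degrees(np.arctan2(*(P[1]-P[2])[[1,0]])))
E
```

```text
[0.5922 0.2081 0.2477] [ 0.9948  0.1021 -0.0006  0.0002] [ 0.1448  0.4371 -0.7514  1.4219  0.2975  1.3996 -1.9763] 2.4333
2999.0 [[258.0, 169.0], [297.0, 169.0], [297.0, 252.0], [258.0, 252.0]] [[0.624  0.2294 0.153 ]
 [0.6295 0.2032 0.153 ]
 [0.5689 0.1894 0.153 ]
 [0.563  0.2178 0.153 ]] [0.5964 0.21   0.153 ] 101.79270107493461 12.792575678984559
281.0 [[512.255126953125, 281.0620422363281], [517.1103515625, 275.3241271972656], [557.1861572265625, 309.2344665527344], [552.3309326171875, 314.9723815917969]] [[ 0.5739 -0.0256  0.153 ]
 [ 0.5805 -0.0289  0.153 ]
 [ 0.5462 -0.131   0.153 ]
 [ 0.5382 -0.127   0.153 ]] [ 0.5597 -0.0781  0.153 ] 153.46154543703435 71.4162135588813
```

View pics/w1.png

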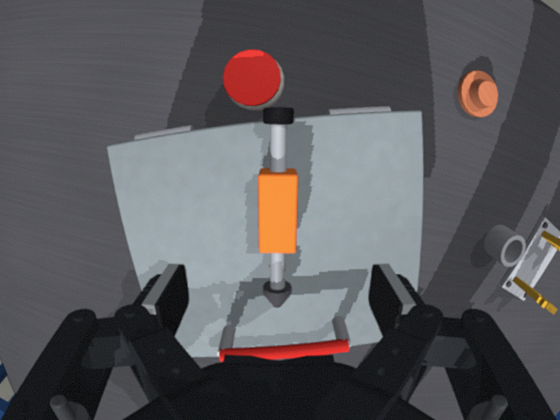

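The wrist picture shows the grip straight below at px (258–297, 169–252), with the handle bar below it at (285,350) and nothing between the fingers.

```bash
python3 -c "
from h import *
go((.5950,.209,.148),12.2)"
```

```text
turn [ 0.0006  0.0004 -0.0065] rows 0.08023318434017283 shift after turn [ 0.015 -0.006  0.5  ] before [ 0.015 -0.007  0.5  ] rows 2.50173904444799
```

send_rows([
  [[0,0,-0.0065,0.015,-0.006,0.12,1],[0,0,0,0,0,0.15,1],[0,0,0,0,0,0.12,1],[0,0,0,0,0,0.08,1],[0,0,0,0,0,0.03,1],[0,0,0,0,0,0,0.6],[0,0,0,0,0,0,0.2],[0,0,0,0,0,0,0],[0,0,0,0,0,0,0],[0,0,0,0,0,0,0],[0,0,0,0,0,0,0],[0,0,0,0,0,0,0],[0,0,0,0,0,0,0]],
], squeeze=50)

```text
clock: 3.57
position: [0.5956, 0.2104, 0.1497]
ee_rot: [0.994, 0.107, 0.001, -0.0]
ft_force: [-1.1, -0.7, 6.3]
grip_width: 0.318
grasp_force: 50.5
```

```bash
python3 -c "
from h import *
go((.553,-.223,.22),-16.1,(.5956,.2104,.23))"
```

```text
turn [-3.000e-04 -1.300e-03  3.299e-01] rows 4.056742411755985 shift after turn [0.396 2.141 0.05 ] before [-0.668  2.072  0.049] rows 10.890084939980955
```

send_rows([
  [[0,0,0,0,0,-0.05,0],[0,0,0,0,0,-0.1,0],[0,0,0,0,0,-0.1,0],[0,0,0,0,0,-0.1,0],[0,0,0,0,0,-0.05,0]],
])

```text
clock: 3.98
position: [0.5955, 0.2107, 0.2314]
ee_rot: [0.994, 0.107, 0.001, -0.0]
ft_force: [-0.8, 0.9, -1.8]
grip_width: 0.32
grasp_force: 49.5
```

send_rows([
  [[0,0,0,-0.024,0.074,0,0],[0,0,0,-0.048,0.148,0,0],[0,0,0,-0.048,0.148,0,0],[0,0,0,-0.048,0.148,0,0],[0,0,0,-0.048,0.148,0,0],[0,0,0,-0.048,0.148,0,0],[0,0,0.055,-0.048,0.148,0,0],[0,0,0.055,-0.048,0.148,0,0],[0,0,0.055,-0.048,0.148,0,0],[0,0,0.055,-0.048,0.148,0,0],[0,0,0.055,-0.024,0.148,0,0],[0,0,0.055,0,0.148,0,0],[0,0,0,0,0.148,0,0],[0,0,0,0,0.148,0,0],[0,0,0,0,0.074,0,0],[0,0,0,0,0,0,0],[0,0,0,0,0,0,0]],
])

```text
clock: 5.4
position: [0.5156, -0.2105, 0.2282]
ee_rot: [0.99, -0.141, -0.0, -0.0]
ft_force: [0.1, 0.4, -2.1]
grip_width: 0.314
grasp_force: 49.6
```

```bash
python3 -c "
from h import *
go((.553,-.223,.20),-16.1)"
```

```text
turn [-0.0001  0.0003 -0.0011] rows 0.014066616486957525 shift after turn [0.197 0.008 0.141] before [0.197 0.008 0.141] rows 1.2109968577581787
```

```bash
python3 - <<'E'
from h import *
o=get_obs();im=optics.camera("wrist");cv2.imwrite("pics/w2.png",im[:,:,::-1]);np.save("w2.npy",np.r_[o["position"],o["ee_rot"]])
E
```

```text
(no output)
```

View pics/w2.png

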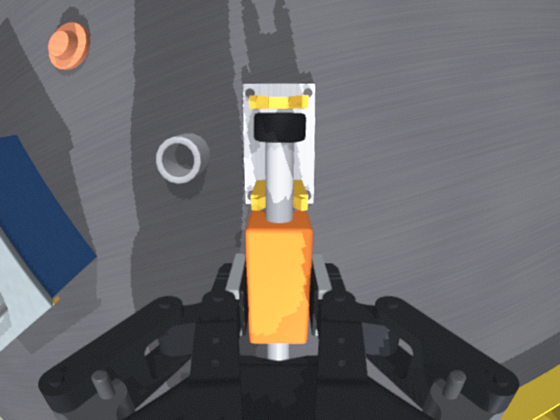

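```bash
python3 - <<'E'
from h import *
np.set_printoptions(precision=4,suppress=True)
a=np.load("w2.npy");o=dict(position=a[:3],ee_rot=a[3:])
im=cv2.cvtColor(cv2.imread("pics/w2.png"),cv2.COLOR_BGR2HSV)
w=(im[...,1]<40)&(im[...,2]>150)
for r in(88,150,165,180,190): 
    x=np.nonzero(w[r,225:335])[0]+225;print(r,x.min(),x.max())
y=(im[...,0]>18)&(im[...,0]<34)&(im[...,1]>130)&(im[...,2]>90);y[215:]=0;y[:,:230]=0;y[:,330:]=0
ys,xs=np.nonzero(y)
for lo,hi in((90,112),(175,215)):
    k=(ys>=lo)&(ys<hi);print("fork",xs[k].min(),xs[k].max(),ys[k].min(),ys[k].max())
col=np.nonzero(w[60:120,262:296].any(1))[0]+60;print("far edge row",col.min())
u=R.from_euler("z",-16.1,degrees=True)
def rel(uv,z):
    P=wplane(uv,z,o);print(P[:,:2], "in cradle axes from TCP",u.inv().apply(P-o["position"])[:,:2])
rel([(243.5,84),(314.5,84),(279,84)],.01)
rel([(243.5,165),(316,165)],.01)
rel([(249,103),(308,103)],.091)
rel([(247,232),(312,232)],o["position"][2]+.004)
E
```

```text
88 243 315
150 244 314
165 244 314
180 244 313
190 245 314
fork 249 308 95 108
fork 251 307 181 210
far edge row 83
[[ 0.6265 -0.2048]
 [ 0.606  -0.2757]
 [ 0.6158 -0.2401]] in cradle axes from TCP [[ 0.1049  0.0362]
 [ 0.1049 -0.0376]
 [ 0.1044 -0.0007]]
[[ 0.5437 -0.1798]
 [ 0.5221 -0.2544]] in cradle axes from TCP [[ 0.0184  0.0374]
 [ 0.0184 -0.0404]]
[[ 0.6009 -0.2108]
 [ 0.5879 -0.2559]] in cradle axes from TCP [[ 0.082   0.0234]
 [ 0.082  -0.0236]]
[[ 0.5452 -0.2059]
 [ 0.538  -0.231 ]] in cradle axes from TCP [[ 0.0272  0.0127]
 [ 0.0271 -0.0134]]
```

The wrist picture shows the tool in line with the cradle. The base edges at columns 244 and 314 centre on 279, the same column as the grip and butt, and the far base edge is at row 83. So I go forward 40 mm, with almost no sideways correction.

send_rows([
  [[0,0,0,0.1,0,0,0],[0,0,0,0.1,0,0.03,0],[0,0,0,0,0,0.1,0],[0,0,0,0,0,0.12,0],[0,0,0,0,0,0.12,0],[0,0,0,0,0,0.12,0],[0,0,0,0,0,0.1,0],[0,0,0,0,0,0.08,0],[0,0,0,0,0,0.04,0],[0,0,0,0,0,0,0],[0,0,0,0,0,0,0]],
])

```text
clock: 6.37
position: [0.555, -0.2201, 0.0868]
ee_rot: [0.99, -0.139, 0.0, -0.0]
ft_force: [0.2, 0.2, -1.3]
grip_width: 0.316
grasp_force: 49.5
```

send_rows([
  [[0,0,0,0,0,0.025,0],[0,0,0,0,0,0.025,0],[0,0,0,0,0,0.015,0],[0,0,0,0,0,0.01,0],[0,0,0,0,0,0,0],[0,0,0,0,0,0,0]],
])

```text
clock: 6.87
position: [0.5545, -0.2211, 0.0713]
ee_rot: [0.99, -0.14, 0.0, 0.0]
ft_force: [-0.4, 0.2, -2.6]
grip_width: 0.317
grasp_force: 49.5
```

send_rows([
  [[0,0,0,0,0,0.005,0],[0,0,0,0,0,0.004,0],[0,0,0,0,0,0,0],[0,0,0,0,0,0,0]],
])

```text
clock: 7.2
position: [0.5547, -0.2212, 0.0705]
ee_rot: [0.99, -0.14, 0.0, 0.0]
ft_force: [-2.4, 0.7, 6.3]
grip_width: 0.316
grasp_force: 50.8
```

send_rows([
  [[0,0,0,0,0,0,0.4],[0,0,0,0,0,0,0.5],[0,0,0,0,0,0,0.65],[0,0,0,0,0,0,0.65],[0,0,0,0,0,0,0.65],[0,0,0,0,0,0,0.65],[0,0,0,0,0,-0.1,0.65],[0,0,0,0,0,-0.2,0.65],[0,0,0,0,0,-0.2,0.65],[0,0,0,0,0,-0.2,0.65],[0,0,0,0,0,-0.1,0.65],[0,0,0,0,0,0,0.65],[0,0,0,0,0,0,0.65]],
])

```text
clock: 8.28
position: [0.555, -0.2212, 0.2306]
ee_rot: [0.99, -0.14, 0.001, 0.0]
ft_force: [0.5, 0.6, -1.5]
grip_width: 0.651
grasp_force: 0.0
```

```bash
python3 - <<'E'
from h import *
o=get_obs();w=optics.camera("wrist");s=optics.camera("scene");print(o["position"])
b=cv2.resize(s[150:290,120:280],None,fx=3.4,fy=3.4,interpolation=cv2.INTER_CUBIC)
w2=cv2.resize(w[60:400,160:400],None,fx=1.05,fy=1.05)
c=np.zeros((480,800,3),np.uint8);c[:b.shape[0],:b.shape[1]]=b;c[:w2.shape[0],b.shape[1]:b.shape[1]+w2.shape[1]]=w2[:,:800-b.shape[1]]
cv2.imwrite("pics/seat.png",c[:,:,::-1])
go((.479,.180,.26),107.5)
E
```

```text
[ 0.55496353 -0.22119659  0.23063348]
turn [-1.3000e-03  6.0000e-04 -1.4381e+00] rows 17.681500067470317 shift after turn [ 2.025  0.246 -0.159] before [-0.916 -1.822 -0.157] rows 10.228310261455322
```

View pics/seat.png

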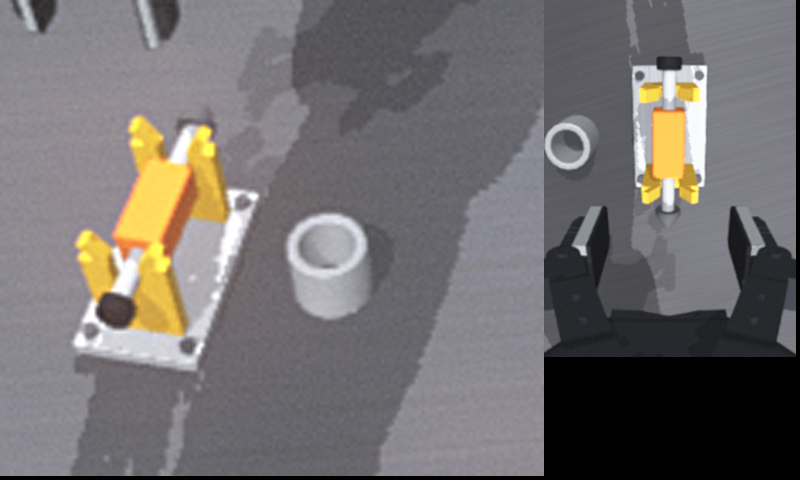

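The picture shows the tool home, with a neck in each fork and the grip between them. Next is the handle.

send_rows([
  [[0,0,0,-0.083,-0.166,-0.014,0.65],[0,0,0,-0.083,-0.166,-0.014,0.65],[0,0,0,-0.083,-0.166,-0.014,0.65],[0,0,0,-0.083,-0.166,-0.014,0.65],[0,0,0,-0.083,-0.166,-0.014,0.65],[0,0,0,-0.083,-0.166,-0.014,0.65],[0,0,0,-0.083,-0.166,-0.014,0.65],[0,0,0,-0.083,-0.166,-0.014,0.65],[0,0,0,-0.083,-0.166,-0.014,0.65],[0,0,0,-0.083,-0.166,-0.014,0.65],[0,0,0,-0.083,-0.166,-0.014,0.65]],
])

```text
clock: 9.3
position: [0.4791, 0.1817, 0.2591]
ee_rot: [0.99, -0.14, -0.001, 0.0]
ft_force: [1.3, -0.0, 0.0]
grip_width: 0.652
grasp_force: 0.0
```

send_rows([
  [[0,0,-0.08,0,0,0,0.65],[0,0,-0.08,0,0,0,0.65],[0,0,-0.08,0,0,0,0.65],[0,0,-0.08,0,0,0,0.65],[0,0,-0.08,0,0,0,0.65],[0,0,-0.08,0,0,0,0.65],[0,0,-0.08,0,0,0,0.65],[0,0,-0.08,0,0,0,0.65],[0,0,-0.08,0,0,0,0.65],[0,0,-0.08,0,0,0,0.65],[0,0,-0.08,0,0,0,0.65],[0,0,-0.08,0,0,0,0.65],[0,0,-0.08,0,0,0,0.65],[0,0,-0.08,0,0,0,0.65],[0,0,-0.08,0,0,0,0.65],[0,0,-0.08,0,0,0,0.65],[0,0,-0.08,0,0,0,0.65],[0,0,-0.08,0,0,0,0.65],[0,0,0,0,0,0,0.65],[0,0,0,0,0,0,0.65]],
])

```text
clock: 10.97
position: [0.4799, 0.1801, 0.2592]
ee_rot: [0.592, 0.806, -0.001, -0.001]
ft_force: [-0.8, 0.2, 0.1]
grip_width: 0.65
grasp_force: 0.0
```

```bash
python3 - <<'E'
from h import *
np.set_printoptions(precision=4,suppress=True)
o=get_obs();im=optics.camera("wrist");cv2.imwrite("pics/w3.png",im[:,:,::-1]);print(o["joint_pos"])
h=cv2.cvtColor(im,cv2.COLOR_RGB2HSV);m=(((h[...,0]<5)|(h[...,0]>174))&(h[...,1]>150)&(h[...,2]>60)).astype(np.uint8)
cs,_=cv2.findContours(m,cv2.RETR_EXTERNAL,cv2.CHAIN_APPROX_NONE)
for c in sorted(cs,key=cv2.contourArea)[-3:]:
    bp=cv2.boxPoints(cv2.minAreaRect(c));P=wplane(bp,.161,o);print(cv2.contourArea(c),bp.tolist(),P[:,:2],P.mean(0))
go((.479,.180,.162),107.5)
E
```

```text
[ 0.4972  0.2027 -1.0476  1.6945  0.1787  1.3498 -0.2768]
68.5 [[341.0, 39.0], [354.0, 39.0], [354.0, 45.0], [341.0, 45.0]] [[0.4815 0.3154]
 [0.49   0.3188]
 [0.4913 0.3146]
 [0.4828 0.3112]] [0.4864 0.315  0.161 ]
704.0 [[473.3654479980469, 207.91812133789062], [479.1914367675781, 162.76663208007812], [499.3081359863281, 165.36233520507812], [493.4821472167969, 210.51382446289062]] [[0.6292 0.2358]
 [0.6177 0.2714]
 [0.6389 0.2772]
 [0.6514 0.2405]] [0.6343 0.2562 0.161 ]
2006.0 [[269.0, 142.0], [285.0, 142.0], [285.0, 286.0], [269.0, 286.0]] [[0.4566 0.2306]
 [0.4671 0.2339]
 [0.5015 0.1275]
 [0.4894 0.1237]] [0.4787 0.179  0.161 ]
turn [-0.0009 -0.0003 -0.0011] rows 0.017677394119616777 shift after turn [ 0.001 -0.005  0.487] before [ 0.    -0.004  0.487] rows 2.4364061172410465
```

View pics/w3.png

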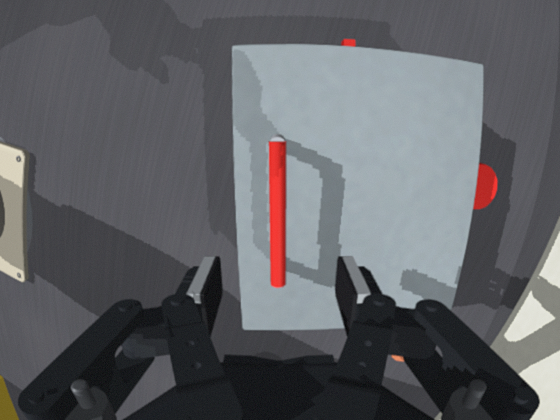

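The wrist picture shows the bar upright at columns 269–285, centred between the fingers (col 277). It measures 110 mm at (0.479, 0.179), so I descend and close.

send_rows([
  [[0,0,0,0,-0.004,0.12,0.65],[0,0,0,0,0,0.15,0.65],[0,0,0,0,0,0.12,0.65],[0,0,0,0,0,0.07,0.65],[0,0,0,0,0,0.025,0.65],[0,0,0,0,0,0,0.4],[0,0,0,0,0,0,0.2],[0,0,0,0,0,0,0],[0,0,0,0,0,0,0],[0,0,0,0,0,0,0],[0,0,0,0,0,0,0],[0,0,0,0,0,0,0],[0,0,0,0,0,0,0]],
], squeeze=90)

```text
clock: 12.1
position: [0.4791, 0.1802, 0.1646]
ee_rot: [0.59, 0.807, -0.001, 0.0]
ft_force: [-7.5, -3.1, 10.3]
grip_width: 0.1
grasp_force: 88.2
```

send_rows([
  [[0.0067,0,0,0,0.0023,-0.0092,0],[0.0067,0,0,0,0.0023,-0.0092,0],[0.0067,0,0,0,0.0023,-0.0092,0],[0.0067,0,0,0,0.0023,-0.0092,0],[0.0067,0,0,0,0.0023,-0.0092,0],[0,0,0,0,0,0,0],[0,0,0,0,0,0,0]],
])

```text
clock: 12.68
position: [0.4814, 0.1808, 0.1726]
ee_rot: [0.59, 0.807, -0.021, -0.015]
ft_force: [-6.6, -1.6, -6.5]
grip_width: 0.104
grasp_force: 89.1
```

send_rows([
  [[0.0067,0,0,0,0.0023,-0.0092,0],[0.0067,0,0,0,0.0023,-0.0092,0],[0.0067,0,0,0,0.0023,-0.0092,0],[0.0067,0,0,0,0.0023,-0.0092,0],[0.0067,0,0,0,0.0023,-0.0092,0],[0.0067,0,0,0,0.0023,-0.0092,0],[0.0067,0,0,0,0.0023,-0.0092,0],[0.0067,0,0,0,0.0023,-0.0092,0],[0.0067,0,0,0,0.0023,-0.0092,0],[0.0067,0,0,0,0.0023,-0.0092,0],[0,0,0,0,0,0,0],[0,0,0,0,0,0,0],[0,0,0,0,0,0,0],[0,0,0,0,0,0,0],[0,0,0,0,0,0,0],[0,0,0,0,0,0,0]],
])

```text
clock: 14.02
position: [0.488, 0.1829, 0.1914]
ee_rot: [0.589, 0.805, -0.061, -0.044]
ft_force: [-6.3, -1.2, -2.3]
grip_width: 0.101
grasp_force: 89.6
```

```bash
python3 - <<'E'
from h import *
o=get_obs();t=optics.camera("top");s=optics.camera("scene");print(o["position"],o["ft_force"],o["joint_velocities"].round(3))
c=np.zeros((480,800,3),np.uint8)
a=cv2.resize(s[100:300,270:480],None,fx=2,fy=2);b=cv2.resize(t[140:310,100:280],None,fx=2.1,fy=2.1)
c[:a.shape[0],:a.shape[1]]=a;c[:b.shape[0],420:420+b.shape[1]]=b
cv2.imwrite("pics/lid.png",c[:,:,::-1])
cv2.imwrite("pics/s_end.png",s[:,:,::-1])
E
```

```text
[0.48804026 0.18294694 0.19138092] [-6.26607905 -1.17444683 -2.28821584] [ 0.001 -0.002 -0.002  0.001  0.    -0.    -0.001]
```

View pics/lid.png

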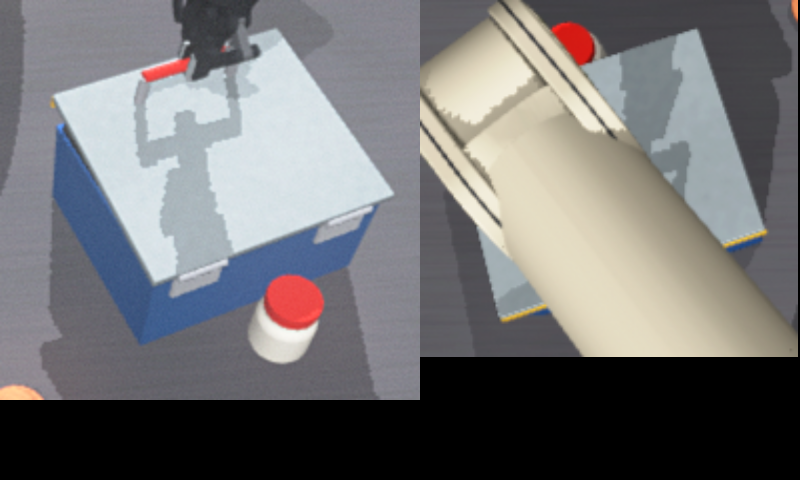

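The picture shows the lid open along its front edge and held by the handle, with the jar where it stood. The TCP rose 27 mm with a 0.15 rad tilt, so the lid is open about 0.15 rad. The arm is still, so I hand in.

```bash
python3 -c "
from workcell import job
print(job.hand_in())"
```

```text
the job is handed in; nothing more can be done
None
```

The job is handed in at about 14 s of the 51 s limit, with no verdict returned: the tool sits in the cradle with a neck in each fork, and the lid is held still by its handle about 0.15 rad (roughly 3 cm) open, by the arm's own pose.

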